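# Seat the well carrier against the dowels and end stop of the scanning nest

## Task

Put the metal well carrier on the bed of the scanning nest with its upright tab towards the nest's open right-hand side, and push it fully home under the light bar: touching both dowels on the left and the end stop at the far end, lying flat on the bed. Then let go; leave the clear tray, the film roll and the blue-capped bottle where they stand.

Things in the scene. Friction and masses are not known exactly. Their poses are not given: they have to be found in the camera images.
- nest_home (a point): Fixed aluminium scanning nest: on top of its flat bed (12 mm above the worktop), under the centre of the carrier's underside when that is fully seated. x points to the dowels (to the robot's left, within 0.2 rad), y towards the robot, z up. In this frame the bed spans x -135 to 110, y -115 to 115 mm; its open side is -x; two posts 20 mm square, 180 high, stand behind the dowels at x 98, y -100 and 100.
- dowel_near (a point): Side facing the carrier (-x) of the steel dowel nearer the robot, 10 mm above the bed; same axes as nest_home. The dowel is 12 mm across and 28 mm high. The point lies at x 45, y 42 mm from nest_home: the carrier's back edge must touch it.
- dowel_far (a point): Side facing the carrier (-x) of the other dowel, its twin, farther from the robot, at x 45, y -42 mm from nest_home: the carrier's back edge must touch it too.
- end_stop (a point): Centre of the face of the end stop's round steel button (14 mm across, facing the robot, +y), 11 mm above the bed, at x -25, y -65 mm from nest_home. The carrier's far end must touch it. It sits on a dark steel block 34 (x) x 22 (y) x 26 mm high behind it.
- light_bar (a point): Middle of the lower front edge of the nest's fixed grey light bar, 135 mm above the bed, at x -47 mm from nest_home. Bar: 36 mm deep (x), 230 mm long (y), 45 mm high; arms at y -100 and 100 carry it from the posts. An upright gripper at the seated carrier's tab would strike it: lean the gripper 40 degrees or so, fingertips towards the dowels (+x), its body back out of the open side (-x).
- carrier_center (a point): Centre of the well carrier's block, 9 mm above its underside: loose aluminium block 90 (x) x 130 (y) x 18 mm high, 24 shallow wells on top, 0.35 to 0.6 kg (2 to 9 N to slide). x runs from the front edge (with the tab) to the plain back edge that goes to the dowels, z up. It starts right of the nest, its x to the robot's left, within 0.35 rad. Seated: 9 mm above nest_home, same axes.
- carrier_tab (a point): Grip point at the centre of the upright part of the carrier's tab, 36 mm above the underside, 39 mm in front (-x) of the carrier's centre; same axes. The tab is 36 mm wide (along y: grasp it across this), 12 mm thick (x), and its top is 54 mm above the underside (36 mm above the block); its front face is flush with the block's front edge.
- tray: Bystander: clear shallow tray, 70 x 100 x 22 mm, empty, on the worktop right of the nest; it and the carrier may have swapped places (one is nearer the nest, the other farther right). Origin at its underside. Leave it.
- film_roll: Bystander: standing roll of film, 52 mm across, 50 mm high, at the back right; origin at its underside. Leave it.
- blue_bottle: Bystander: small white bottle with a blue cap, 40 mm across, 91 mm high, behind the nest's open side; origin at its underside. Leave it.

How it is judged:
At the end, for the whole second after the job is handed in: The carrier rests on the bed with its tab to the open side, back edge against both dowels and far end against the end stop: its centre within 2 mm of the seated position each way, its axes within 0.02 rad of the nest's in yaw and lying flat (height within 3 mm, 0.03 rad), released and at rest (x of carrier_center in the frame of nest_home between -0.002 and 0.002 m and y of carrier_center in the frame of nest_home between -0.002 and 0.002 m and z of carrier_center in the frame of nest_home between 0.006 and 0.011 m and angle between the x axis of carrier_center and the x axis of nest_home, either way round below 0.02 rad and angle between the z axis of carrier_center and the z axis of nest_home, either way round below 0.03 rad and x of carrier_tab in the frame of nest_home below -0.03 m and linear speed of carrier below 0.01 m/s); the robot touches nothing.
It fails at once if the clear tray is moved more than 25 mm (distance of tray from where it was at the start of the episode above 0.025 m).
It fails at once if the film roll is moved more than 25 mm (distance of film_roll from where it was at the start of the episode above 0.025 m).
It fails at once if the bottle is moved more than 25 mm (distance of blue_bottle from where it was at the start of the episode above 0.025 m).
It also fails if it takes over 61 s, if anything falls off the work surface, if the arm or the gripper's body presses on something with over 40 N, if the wrist force passes 120 N, or if a joint passes its speed limit or range.

## Robot

A 6-joint arm with a two-finger parallel gripper is mounted at the origin on a cart in front of the work surface, level with it; the furniture and walls round the work are solid. World frame = base frame: x ahead of the robot, y to its left, z up, the work surface at z = 0. Lengths are in m, angles in rad, forces in N, time in s.
With the tool pointing down it reaches from about 0.35 to 0.725 m from the base axis. Payload 6 kg.
Tool frame: the origin (TCP) lies midway between the tips of the shut fingers; the grasp point (between the pads) lies 19 mm behind it (grip_depth is the distance from the TCP to the grasp point, in m); z points along the fingers, y is the direction in which the jaws open and shut (so a half turn about z gives the same grasp; the last joint's range is limited). The gripper opens to 85 mm and grips with 20 to 120 N. Pads are 22 mm wide; open, the fingers measure 114 mm over their backs; the gripper's body (76 mm by 85 mm) begins 54 mm behind the grasp point. The pads swing forward as they close: fully open they stand 13 mm farther back than shut.
Start: joints at [1.575, 0.04, 0.085, 0, -1.615, -0.334], TCP at [0.194, 0.568, 0.231] pointing down, gripper open.
Joint ranges: [-2.56, 2.56], [-1.29, 2.01], [-1.08, 1.49], [-3.29, 1.98], [-2.81, -0.18], [-2.99, 2.99]. Speed limits (rad/s): [2.57, 2.57, 3.01, 3.14, 3.14, 3.14].

## Interface

Orientations are given as a rotation vector (axis times angle).
In Python, from bench import * gives the robot as it stands. The module is installed in compiled form; this text tells all that it offers.
- The arm moves only by the tool play_rows, never from a script. Its argument "series" is text: rows parted by semicolons, each of 5 numbers parted by spaces: the shift along the tool's x, y, z scaled (see below), then the turn about the tool's z scaled (see below), then the closure, from -1 (fully open) to 1 (shut), so that 0 is half open. A call has 1 to 12 rows; each row is the pose to reach, as a shift and turn from the pose commanded when the call began, along the tool's axes at that moment; what a row does not reach only later rows make up. The controller multiplies each number of a shift by 0.25 m and each number of a turn by 90 degrees. A row lasts 1/10 s, in which the tool goes at most 50 mm and 8.59 degrees, less where a joint would pass 70% of its speed; a pose out of reach is approached as far as the arm can. A call with a number of a shift or a turn outside -1 to 1 is refused whole. A call with a gripper value outside its range is refused whole. The fingers move at their own pace and stop on an object; "force" is the grip in N (left out, the last holds). Time passes only in rows, so rows that repeat a pose let the fingers close. It gives the time, the measured TCP pose, the force and the opening at its end, in the units of the state.
- state(): the state, without advancing time (a new reading comes with each control period).
- snapshot(name): name is "scene" or "top" or "wrist"; returns the picture (384x512x3 uint8, blue, green, red); there is no depth.
- camera_model(name): a dict with "mtx" (3x3 intrinsics, pixels), "world_from_camera" (4x4, takes a point from camera to world coordinates); the wrist camera has in their place "mount" (4x4, takes a point from camera to tool coordinates, whose origin is the TCP and whose axes are the flange's). Camera axes: x right, y down, z forward; pixel columns grow to the right and rows downward; lengths in m; the calibration is good to about 2 mm. A picture is of the moment at which its call begins: read the wrist's pose just before it. camera_model takes no time and is no camera call.
- close_job(): hands the job in, once; it reports no verdict.
The state is a dict: "clock": time; "q": joint angles; "qvel": joint speeds; "joint_efforts": joint torques, N m; "tool_pos": TCP position; "ee_rot": TCP orientation; "ft_force": force on the tool from outside, world axes, zero at the start; "wrist_torque": the same for the moment, N m; "grip_width": finger opening in m.
Only numpy, scipy, OpenCV 4.12 (cv2) and the standard library are available. Lean on these libraries where they do the work, as an engineer would, in place of code of your own. Each camera call takes 0.05 s, during which the arm holds its last target. There are 200 camera calls.

## Working session

There is one attempt and no reset: what is moved stays moved. The work goes in short steps, Python scripts to look and compute and a tool call to move; the robot and the scene stay as the last step left them, time stands still between calls to the robot, and variables do not carry over. Pictures are saved under pics/ and viewed, about 8 in all and at most 12, crops included, and the job is handed in when it is done.

Besides the shell and the picture viewer there is one more tool, called after "Request:" as a command line: name --argument value ..., lists and objects as JSON in quotes. play_rows: Moves the arm, as the interface text tells. Shifts and turns lie within -1 to 1; 1 stands for 0.25 m of shift or 90 degrees of turn. Its arguments: {"type":"object","properties":{"series":{"type":"string"},"force":{"type":"number"}},"required":["series"]}

```bash
mkdir -p pics
python3 - <<'E'
from bench import *
import cv2,numpy as np
np.set_printoptions(precision=4,suppress=True)
print(state())
for n in("scene","top"):
    cv2.imwrite(f"pics/{n}0.png",snapshot(n)); print(camera_model(n))
print(camera_model("wrist"))
a=cv2.imread("pics/scene0.png");b=cv2.imread("pics/top0.png")
E
```

```text
{'clock': 0.0, 'q': array([ 1.5747,  0.0408,  0.0838, -0.0005, -1.6155, -0.3337]), 'qvel': array([ 0.0012,  0.0003,  0.0005,  0.0008, -0.0019, -0.    ]), 'joint_efforts': array([  0.    , -36.8206,  34.741 ,   6.9322,  -0.0056,   0.    ]), 'tool_pos': array([0.1941, 0.5674, 0.2303]), 'ee_rot': array([ 3.0972, -0.5154, -0.0003]), 'ft_force': array([0.7387, 0.6327, 0.0223]), 'wrist_torque': array([-0.0007,  0.0106,  0.0258]), 'grip_width': 0.0855243337993916}
{'mtx': array([[373.3212,   0.    , 253.3382],
       [  0.    , 373.3212, 193.6806],
       [  0.    ,   0.    ,   1.    ]]), 'world_from_camera': array([[ 0.3714, -0.5986,  0.7097, -0.1227],
       [-0.9284, -0.2294,  0.2924, -0.3806],
       [-0.0122, -0.7675, -0.6409,  0.7625],
       [ 0.    ,  0.    ,  0.    ,  1.    ]])}
{'mtx': array([[425.1775,   0.    , 257.9832],
       [  0.    , 425.1775, 195.8964],
       [  0.    ,   0.    ,   1.    ]]), 'world_from_camera': array([[ 0.0224, -0.9965,  0.0807,  0.4942],
       [-0.9997, -0.0227, -0.0028, -0.0691],
       [ 0.0046, -0.0806, -0.9967,  1.3654],
       [ 0.    ,  0.    ,  0.    ,  1.    ]])}
{'mtx': array([[272.253 ,   0.    , 252.3918],
       [  0.    , 272.253 , 190.6336],
       [  0.    ,   0.    ,   1.    ]]), 'mount': array([[-0.0002, -0.9502, -0.3118,  0.081 ],
       [ 1.    , -0.0004,  0.0003,  0.0001],
       [-0.0004, -0.3118,  0.9502, -0.1422],
       [ 0.    ,  0.    ,  0.    ,  1.    ]])}
```

View pics/top0.png

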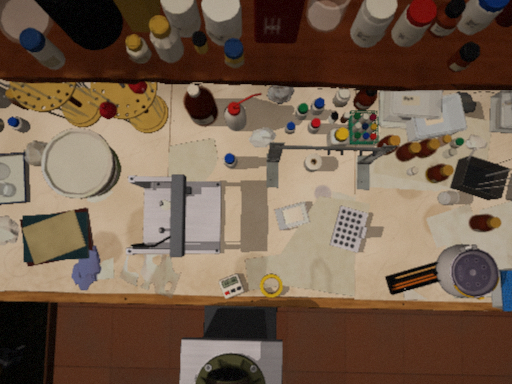

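View pics/scene0.png

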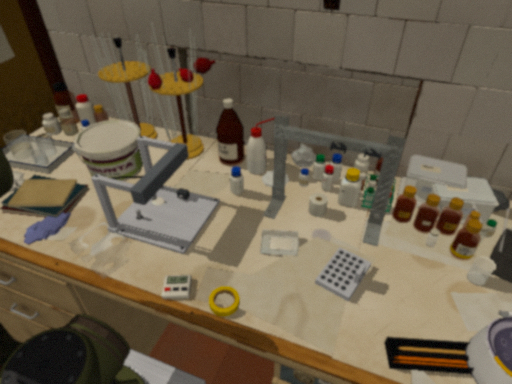

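The top view shows the nest (131–222, 178–254) with the light bar at u≈178, the clear tray at (292,215) and the carrier at (350,228) with its tab on the right at about (368,240). The film roll is at (313,162) and the bottle at (230,160). There is also a grey gantry behind the tray. I'll enlarge these areas.

Run:
```python
import cv2,numpy as np
t=cv2.imread("pics/top0.png");s=cv2.imread("pics/scene0.png")
R=lambda im,u,v,w,h,k:cv2.resize(im[v:v+h,u:u+w],None,fx=k,fy=k,interpolation=cv2.INTER_CUBIC)
a=np.hstack([R(t,125,172,100,88,4),R(t,300,190,100,88,4)][:2])
b=np.hstack([R(s,95,175,130,80,3.0769),R(s,290,230,130,80,3.0769)])
w=min(a.shape[1],b.shape[1]); o=np.vstack([a[:,:w],b[:,:w]]);print(o.shape)
cv2.imwrite("pics/z.png",o)
```

```text
(598, 800, 3)
```

View pics/z.png

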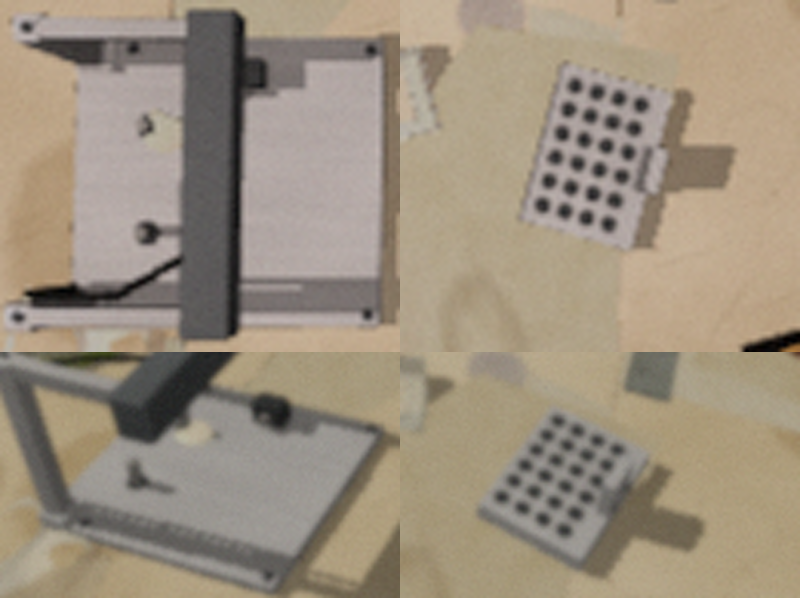

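```bash
cat > h.py <<'E'
from bench import *
import cv2,numpy as np
from scipy.spatial.transform import Rotation as Ro
np.set_printoptions(precision=4,suppress=True)
def cam(n,st=None):
    c=camera_model(n)
    if n!="wrist": return c["mtx"],np.array(c["world_from_camera"])
    st=st or state(); T=np.eye(4);T[:3,:3]=Ro.from_rotvec(st["ee_rot"]).as_matrix();T[:3,3]=st["tool_pos"]
    return c["mtx"],T@c["mount"]
def ray(c,uv,z):
    K,T=c; d=T[:3,:3]@np.linalg.solve(K,[uv[0],uv[1],1]); return T[:3,3]+d*(z-T[2,3])/d[2]
def proj(c,p):
    K,T=c; q=K@(T[:3,:3].T@(np.asarray(p)-T[:3,3])); return q[:2]/q[2]
def fit(loc,w):  # 2D rigid fit: returns yaw, origin
    loc=np.array(loc,float)[:,:2];w=np.array(w)[:,:2];a=loc-loc.mean(0);b=w-w.mean(0)
    t=np.arctan2((a[:,0]*b[:,1]-a[:,1]*b[:,0]).sum(),(a*b).sum());R=np.array([[np.cos(t),-np.sin(t)],[np.sin(t),np.cos(t)]])
    o=w.mean(0)-R@loc.mean(0);return t,o,np.abs(w-(loc@R.T+o)).max()
E
python3 - <<'E'
from h import *
c=cam("top");s=cam("scene")
n=[(383,38,-.135,-.115,.012),(378,325,-.135,.115,.012),(147,124,.051,-.042,.040),(147,233,.051,.042,.040)]
w=[ray(c,(125+x/4,172+y/4),z) for x,y,_,_,z in n]
print("nest",fit([(a,b) for *_,a,b,_ in n],w)); print(np.array(w))
k=[(562,63,.045,-.065),(520,220,.045,.065),(632,247,-.045,.065),(672,90,-.045,-.065)]
w=[ray(c,(200+x/4,190+y/4),.018) for x,y,_,_ in k]
print("car",fit([(a,b) for *_,a,b in k],w)); print("tab",ray(c,(200+653/4,190+170/4),.054))
print("tray,roll,bottle",ray(c,(292,215),.01),ray(c,(313,162),.05),ray(c,(230,160),.09))
print("gantry", ray(c,(275,165),.2),ray(c,(385,150),.2),ray(c,(270,185),.0))
E
```

```text
nest (np.float64(1.5876564962667687), array([0.531 , 0.1776]), np.float64(0.004390614013884603))
[[0.6473 0.0474 0.012 ]
 [0.4193 0.0446 0.012 ]
 [0.5724 0.2269 0.04  ]
 [0.4877 0.2235 0.04  ]]
car (np.float64(1.3317625528880557), array([ 0.5059, -0.3634]), np.float64(0.0019668997402891297))
tab [ 0.4948 -0.399   0.054 ]
tray,roll,bottle [ 0.5453 -0.1826  0.01  ] [ 0.7109 -0.2423  0.05  ] [0.7046 0.0146 0.09  ]
gantry [ 0.6754 -0.1174  0.2   ] [ 0.7245 -0.4222  0.2   ] [ 0.6409 -0.1108  0.    ]
```

```bash
cat >> h.py <<'E'
def go(p,yaw=None,st=None):
    st=st or state();R=Ro.from_rotvec(st["ee_rot"]).as_matrix();y0=np.arctan2(R[1,0],R[0,0])
    d=R.T@(np.array(p)-st["tool_pos"])/.25; t=0 if yaw is None else -((yaw-y0+np.pi)%(2*np.pi)-np.pi)/(np.pi/2)
    print("yaw",round(y0,4),"row",d.round(3),round(t,3));return st
E
python3 -c "
from h import *
go([.40,.36,.33])"
```

```text
yaw -0.3298 row [ 1.048  0.519 -0.398] 0
```

Request:
play_rows --series "0.2 0.1 -0.1 0 -1;0.4 0.2 -0.2 0 -1;0.6 0.3 -0.3 0 -1;0.8 0.4 -0.4 0 -1;1 0.5 -0.4 0 -1;1 0.5 -0.4 0 -1"

```text
clock: 0.7
tool_pos: [0.3913, 0.3669, 0.332]
ee_rot: [-3.099, 0.515, -0.0]
ft_force: [1.7, 0.3, -0.2]
grip_width: 0.085
```

Request:
play_rows --series "0.5 0.9 0 0 -1;0.5 0.9 0 0 -1;0.5 0.9 0 0 -1;0.5 0.9 0 0 -1;0.5 0.9 0 0 -1;0.5 0.9 0 0 -1"

```text
clock: 1.3
tool_pos: [0.436, 0.111, 0.3321]
ee_rot: [-3.097, 0.523, -0.002]
ft_force: [0.0, 0.4, 1.2]
grip_width: 0.0857
```

```bash
python3 -c "
from h import *
print(state()['q']); go([.46,-.13,.32],-1.1)"
```

```text
[ 0.7022 -0.3247 -0.057   0.001  -1.8373  0.5345]
yaw -0.3344 row [0.407 0.879 0.049] 0.487
```

Request:
play_rows --series "0.4 0.88 0.05 0.5 -1;0.4 0.88 0.05 0.5 -1;0.4 0.88 0.05 0.5 -1;0.4 0.88 0.05 0.5 -1;0.4 0.88 0.05 0.5 -1;0.4 0.88 0.05 0.5 -1;0.4 0.88 0.05 0.5 -1"

```text
clock: 2.0
tool_pos: [0.459, -0.1263, 0.318]
ee_rot: [2.663, -1.665, -0.002]
ft_force: [-0.6, 0.6, 0.5]
grip_width: 0.0852
```

```bash
python3 -c "
from h import *
go([.49,-.365,.25],-1.81)"
```

```text
yaw -1.1178 row [0.913 0.306 0.272] 0.441
```

Request:
play_rows --series "0.91 0.31 0.27 0.44 -1;0.91 0.31 0.27 0.44 -1;0.91 0.31 0.27 0.44 -1;0.91 0.31 0.27 0.44 -1;0.91 0.31 0.27 0.44 -1;0.91 0.31 0.27 0.44 -1;0.91 0.31 0.27 0.44 -1;0.91 0.31 0.27 0.44 -1"

```text
clock: 2.8
tool_pos: [0.4903, -0.3627, 0.2521]
ee_rot: [-1.948, 2.464, -0.002]
ft_force: [0.4, 0.3, 0.2]
grip_width: 0.0857
```

```bash
python3 -c "
from h import *
s=go([.497,-.401,.1],-1.81)
print(s['tool_pos'],s['q']); c=cam('wrist',s); im=snapshot('wrist'); cv2.imwrite('pics/w1.png',im)
for p in [(.4967,-.4013,.054)]: print(proj(c,p))
"
```

```text
yaw -1.8034 row [ 0.143 -0.061  0.609] 0.004
[ 0.4903 -0.3627  0.2521] [-0.3086  0.0686  0.1522  0.0002 -1.6533  0.076 ]
[241.1275 138.9022]
```

View pics/w1.png

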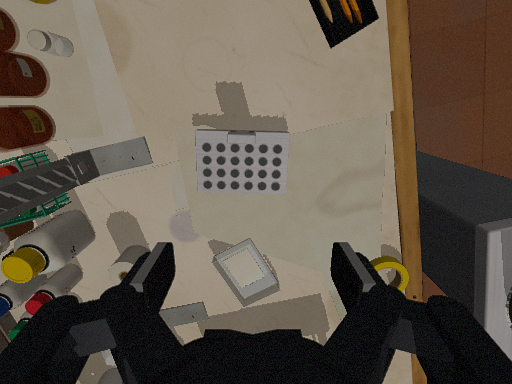

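The wrist view shows the carrier's top face at (197,131)–(288,192), square to the tool. The tab is at (241,132) and the tray at (246,270). I'll refine the pose from the well grid.

Run:
```python
from h import *
im=cv2.imread('pics/w1.png');g=cv2.cvtColor(im,6)
m=(g[125:198,192:293]<95).astype(np.uint8)
n,l,st,ce=cv2.connectedComponentsWithStats(m)
P=[ce[i]+[192,125] for i in range(1,n) if 25<st[i,4]<150]
P=np.array(P);print(len(P),st[1:,4])
s=state();c=cam('wrist',s)
w=np.array([ray(c,p,.018) for p in P]);print("well centroid",w.mean(0))
r=cv2.minAreaRect(w[:,:2].astype(np.float32)*1000);print(r)
t=[ray(c,p,.018) for p in[(288,192),(197,192),(197,131),(288,131)]]
print(fit([(.045,.065),(.045,-.065),(-.045,-.065),(-.045,.065)],t)); print(t)
# tab top patch
sub=g[122:142,215:270];print(ray(c,(241,131.5),.054))
```

```text
24 [  1 227  63  60  60  61   1  59  63  59  59  59  58  57  57  59   1  57
  56  57  57  57  53  54  54  55  54  54]
well centroid [ 0.5087 -0.3588  0.018 ]
((508.77264404296875, -358.7171325683594), (54.259159088134766, 98.28807067871094), 75.13461303710938)
(np.float64(1.3347799227657962), array([ 0.5057, -0.3645]), np.float64(0.0030394225329687385))
[array([ 0.4516, -0.3068,  0.018 ]), array([ 0.5809, -0.3373,  0.018 ]), array([ 0.5554, -0.4211,  0.018 ]), array([ 0.435 , -0.3926,  0.018 ])]
[ 0.4949 -0.4099  0.054 ]
```

```bash
python3 -c "
from h import *
go([.4965,-.402,.024],-1.83)"
```

```text
yaw -1.8033 row [ 0.148 -0.059  0.915] 0.017
```

Request:
play_rows --series "0.15 -0.06 0.2 0.017 -1;0.15 -0.06 0.4 0.017 -1;0.15 -0.06 0.55 0.017 -1;0.15 -0.06 0.65 0.017 -1;0.15 -0.06 0.75 0.017 -1;0.15 -0.06 0.8 0.017 -1;0.15 -0.06 0.85 0.017 -1;0.15 -0.06 0.9 0.017 -1;0.15 -0.06 0.915 0.017 -1;0.15 -0.06 0.915 0.017 -1"

```text
clock: 3.85
tool_pos: [0.4955, -0.4037, 0.0225]
ee_rot: [1.912, -2.493, -0.0]
ft_force: [-0.2, -1.0, 0.7]
grip_width: 0.0856
```

```bash
python3 -c "
from h import *
s=go([.4965,-.402,.024],-1.83)
print(s['ft_force']);cv2.imwrite('pics/w2.png',snapshot('wrist'))"
```

```text
yaw -1.8329 row [-0.008 -0.002 -0.006] -0.002
[-0.1589 -1.0257  0.6967]
```

View pics/w2.png

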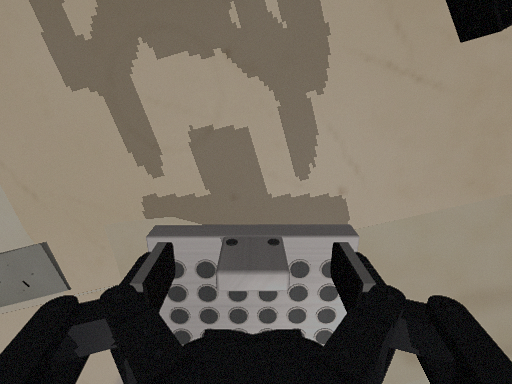

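The tab sits centrally between the open fingers, with its top face at about (218–288, 265–290). I'll check its offset.

```bash
python3 -c "
from h import *
s=state();c=cam('wrist',s);R=Ro.from_rotvec(s['ee_rot']).as_matrix()
for p,z in [((219,265),.054),((287,265),.054),((217,290),.054),((288,290),.054),((148,237),.018),((358,237),.018)]:
  print(R.T@(ray(c,p,z)-s['tool_pos']))"
```

```text
[ 0.0067 -0.0167 -0.0308]
[ 0.0067  0.0155 -0.0308]
[-0.0074 -0.0182 -0.0308]
[-0.0074  0.0165 -0.0308]
[ 0.0024 -0.064   0.0052]
[0.0025 0.0628 0.0051]
```

Request:
play_rows --series "0 0 0 0 0;0 0 0 0 1;0 0 0 0 1;0 0 0 0 1;0 0 0 0 1;0 0 0 0 1;0 0 0 0 1;0 0 0 0 1" --force 100

```text
clock: 4.7
tool_pos: [0.4957, -0.4041, 0.0234]
ee_rot: [-1.912, 2.493, -0.002]
ft_force: [0.1, 0.8, 5.6]
grip_width: 0.0344
```

Request:
play_rows --series "0 0 -0.05 0 1;0 0 -0.1 0 1;0 0 -0.15 0 1;0 0 -0.2 0 1;0 0 -0.25 0 1;0 0 -0.3 0 1;0 0 -0.3 0 1;0 0 -0.3 0 1"

```text
clock: 5.5
tool_pos: [0.4955, -0.4037, 0.0977]
ee_rot: [-1.912, 2.493, -0.0]
ft_force: [-0.4, -0.6, -5.7]
grip_width: 0.0348
```

```bash
python3 -c "
from h import *
s=go([.51,-.2,.1],-1.7)
print(s['ft_force'],s['wrist_torque'],s['grip_width'])
a=snapshot('wrist');b=snapshot('scene')[180:350,220:446];cv2.imwrite('pics/w3.png',np.hstack([a[150:],cv2.resize(b,(311,234))]))"
```

```text
yaw -1.8331 row [-0.802  0.155 -0.009] -0.085
[-0.3961 -0.6216 -5.7479] [-0.1602  0.0728  0.0266] 0.03479296419346616
```

View pics/w3.png

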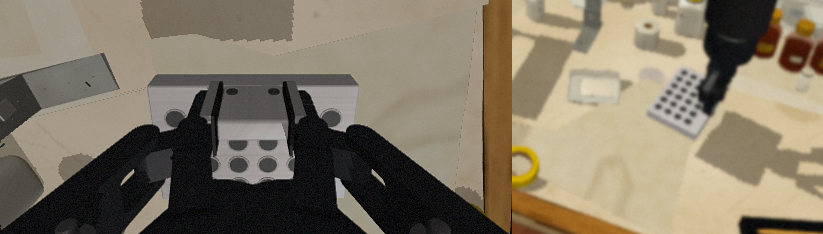

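```bash
python3 -c "
from h import *
c=cam('scene')
f=lambda x,y,z:print(ray(c,(95+x/3.0769,175+(y-352)/3.0769),z))
f(133,465,.04);f(138,490,.012);f(378,428,.012);f(276,582,.012)
f(365,434,.012)
c=cam('top');print('bar front-bottom/top edges',[ray(c,(125+x/4,172+y/4),z) for x,y,z in[(240,18,.192),(237,335,.192)]])
print('block',[ray(c,(125+x/4,172+y/4),.038) for x,y in[(266,60),(266,88)]])
"
```

```text
[0.4841 0.2275 0.04  ]
[0.4799 0.226  0.012 ]
[0.6423 0.0531 0.012 ]
[0.4263 0.046  0.012 ]
[0.6294 0.0612 0.012 ]
bar front-bottom/top edges [array([0.6386, 0.1315, 0.192 ]), array([0.4204, 0.1256, 0.192 ])]
block [array([0.6249, 0.1363, 0.038 ]), array([0.6029, 0.1355, 0.038 ])]
```

Request:
play_rows --series "-0.2 0.04 0 -0.02 1;-0.4 0.08 0 -0.04 1;-0.6 0.12 0 -0.06 1;-0.8 0.16 0 -0.08 1;-0.8 0.16 0 -0.08 1"

```text
clock: 6.1
tool_pos: [0.5088, -0.1955, 0.0969]
ee_rot: [-2.071, 2.361, 0.002]
ft_force: [-0.1, -1.0, -5.1]
grip_width: 0.0337
```

```bash
python3 -c "
from h import *
s=go([.524,.03,.1],-1.55);go([.524,.076,.1],-1.55);go([.524,.076,.042],-1.55)"
```

```text
yaw -1.7014 row [-0.902  0.057 -0.011] -0.096
yaw -1.7014 row [-1.085  0.081 -0.01 ] -0.096
yaw -1.7014 row [-1.084  0.081  0.222] -0.096
```

Request:
play_rows --series "-0.2 0 0 -0.05 1;-0.4 0.02 0 -0.096 1;-0.6 0.04 0 -0.096 1;-0.8 0.06 0 -0.096 1;-0.9 0.06 0 -0.096 1;-0.9 0.06 0 -0.096 1"

```text
clock: 6.7
tool_pos: [0.5242, 0.0277, 0.0968]
ee_rot: [2.241, -2.201, -0.001]
ft_force: [-0.6, -0.0, -3.6]
grip_width: 0.0341
```

```bash
python3 -c "
from h import *
s=go([.524,.076,.042],-1.55)
cv2.imwrite('pics/t4.png',cv2.resize(snapshot('top')[150:270,120:280],None,fx=4,fy=4,interpolation=2))
"
```

```text
yaw -1.5526 row [-0.193 -0.003  0.219] -0.002
```

View pics/t4.png

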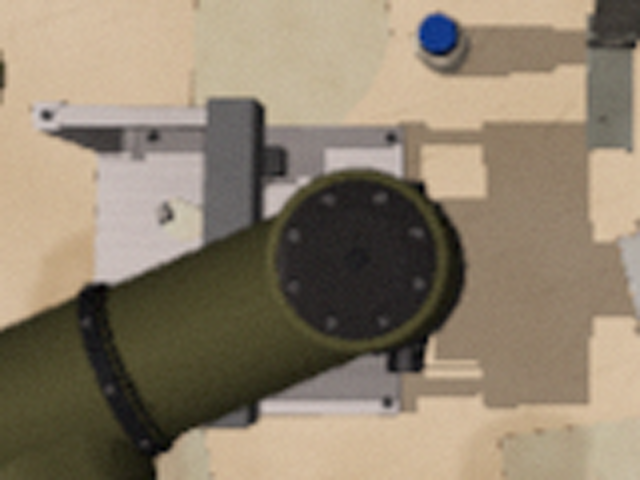

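The arm's forearm crosses above the light bar in the top view, so I need to check its height from the side before lowering.

```bash
python3 -c "
from h import *
cv2.imwrite('pics/s5.png',cv2.resize(snapshot('scene')[60:280,60:330],None,fx=2.7,fy=2.7,interpolation=2))
print(state()['q'])
"
```

```text
[ 0.4316 -0.1357 -0.3299  0.0001 -1.3781 -0.416 ]
```

View pics/s5.png

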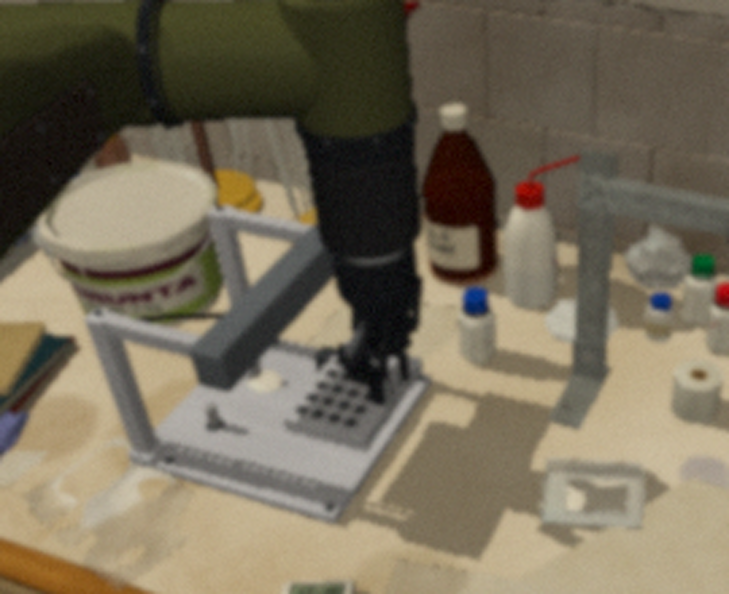

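The side view shows the forearm well above the bar: its underside is about 0.27 m above the TCP. The wrist section is roughly 90 mm across, so the bar clearance at nest x = -100 is about 8 mm. I'm going in.

Request:
play_rows --series "-0.1 0 0 0 1;-0.19 0 0 0 1;-0.19 0 0.08 0 1;-0.19 0 0.14 0 1;-0.19 0 0.19 0 1;-0.19 0 0.22 0 1;-0.19 0 0.22 0 1"

```text
clock: 7.5
tool_pos: [0.523, 0.0711, 0.0411]
ee_rot: [2.234, -2.205, -0.001]
ft_force: [0.1, 1.0, -5.3]
grip_width: 0.0345
```

Request:
play_rows --series "0 0 0.008 0 1;0 0 0.016 0 1;0 0 0.024 0 1;0 0 0.024 0 1;0 0 0.024 0 1"

```text
clock: 8.0
tool_pos: [0.5238, 0.0722, 0.0367]
ee_rot: [-2.237, 2.205, -0.0]
ft_force: [-0.6, 0.1, -5.4]
grip_width: 0.0341
```

Request:
play_rows --series "0 0 0.008 0 1;0 0 0.008 0 1;0 0 0.008 0 1"

```text
clock: 8.3
tool_pos: [0.5242, 0.0722, 0.0354]
ee_rot: [-2.237, 2.205, -0.001]
ft_force: [-1.6, 0.7, 1.6]
grip_width: 0.0343
```

Request:
play_rows --series "0 0 0.004 0 1;0 0 0.004 0 1;0 0 0.004 0 1"

```text
clock: 8.6
tool_pos: [0.5242, 0.0722, 0.0354]
ee_rot: [-2.237, 2.204, -0.002]
ft_force: [-5.5, -0.1, 8.2]
grip_width: 0.0342
```

Request:
play_rows --series "0 0 -0.004 0 1;0 -0.006 -0.004 0 1;0 -0.012 -0.004 0 1;0 -0.012 -0.004 0 1"

```text
clock: 9.0
tool_pos: [0.527, 0.0722, 0.0354]
ee_rot: [-2.237, 2.205, -0.001]
ft_force: [-4.5, -0.1, 4.9]
grip_width: 0.0345
```

Request:
play_rows --series "0 -0.006 0 0 1;0 -0.006 0 0 1;0 -0.006 0 0 1"

```text
clock: 9.3
tool_pos: [0.5285, 0.0722, 0.0354]
ee_rot: [-2.237, 2.205, -0.001]
ft_force: [-3.9, -0.6, 4.7]
grip_width: 0.034
```

Request:
play_rows --series "0 -0.006 0 0 1;0 -0.006 0 0 1;0 -0.006 0 0 1"

```text
clock: 9.6
tool_pos: [0.53, 0.0723, 0.0354]
ee_rot: [-2.237, 2.205, -0.001]
ft_force: [-4.3, -0.2, 5.5]
grip_width: 0.0343
```

Request:
play_rows --series "0 -0.006 0 0 1;0 -0.006 0 0 1;0 -0.006 0 0 1"

```text
clock: 9.9
tool_pos: [0.5315, 0.0723, 0.0354]
ee_rot: [-2.238, 2.205, -0.001]
ft_force: [-5.2, 0.1, 5.1]
grip_width: 0.0343
```

Request:
play_rows --series "0 -0.006 0 0 1;0 -0.006 0 0 1;0 -0.006 0 0 1"

```text
clock: 10.2
tool_pos: [0.533, 0.0723, 0.0354]
ee_rot: [-2.237, 2.205, -0.001]
ft_force: [-3.3, 0.3, 5.3]
grip_width: 0.0343
```

Request:
play_rows --series "0 -0.006 0 0 1;0 -0.006 0 0 1;0 -0.006 0 0 1"

```text
clock: 10.5
tool_pos: [0.5343, 0.0723, 0.0354]
ee_rot: [2.238, -2.205, 0.0]
ft_force: [-4.9, -0.4, 4.7]
grip_width: 0.0344
```

Request:
play_rows --series "0 -0.006 0 0 1;0 -0.006 0 0 1;0 -0.006 0 0 1"

```text
clock: 10.8
tool_pos: [0.5347, 0.072, 0.0354]
ee_rot: [2.237, -2.202, -0.001]
ft_force: [-12.7, -1.1, 9.3]
grip_width: 0.0343
```

Request:
play_rows --series "0 0 0 0 0.2;0 0 0 0 -0.5;0 0 0 0 -1;0 0 0 0 -1;0 0 0 0 -1;0 0 -0.1 0 -1;0 0 -0.2 0 -1;0 0 -0.3 0 -1;0.2 0 -0.3 0 -1;0.4 0 -0.3 0 -1;0.4 0 -0.3 0 -1"

```text
clock: 11.9
tool_pos: [0.537, -0.0319, 0.1099]
ee_rot: [2.232, -2.211, 0.001]
ft_force: [-0.5, -0.7, -0.9]
grip_width: 0.0854
```

```bash
python3 -c "
from h import *
s=state();c=cam('wrist',s);a=snapshot('wrist');cv2.imwrite('pics/w6.png',a);print(s['tool_pos'],s['ee_rot'],s['q'])
"
```

```text
[ 0.537  -0.0319  0.1099] [ 2.2318 -2.2107  0.0013] [ 0.3152 -0.1066 -0.2798  0.0009 -1.3974 -0.3059]
```

View pics/w6.png

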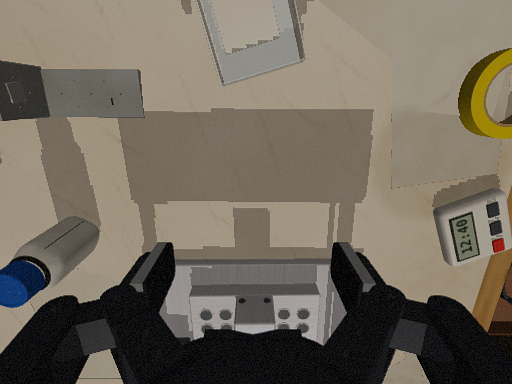

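The carrier is released flat on the bed, with the tab centred at (254,310). The front edge at v≈287 is parallel to the bed edge at v≈262. An upright gripper over the seated tab would hit the bar and the moves can't tilt the tool. So I'll push with the back of an open finger, which reaches 57 mm ahead of the tool axis and keeps the body clear of the bar.

```bash
python3 -c "
from h import *
s=go([.535,-.01,.11],.02);c=cam('wrist',s)
print('front edge',[ray(c,p,.03) for p in[(190,296),(319,296)]],'tab top',[ray(c,p,.066) for p in[(235,297),(273,297),(235,322),(273,322)]],'bed edge',[ray(c,p,.012) for p in[(180,262),(330,262)]])
"
```

```text
yaw -1.5606 row [-0.08   0.008 -0.001] -1.006
front edge [array([0.5983, 0.0718, 0.03  ]), array([0.4716, 0.0705, 0.03  ])] tab top [array([0.5516, 0.0428, 0.066 ]), array([0.5203, 0.0425, 0.066 ]), array([0.5519, 0.0686, 0.066 ]), array([0.5194, 0.0682, 0.066 ])] bed edge [array([0.6107, 0.0451, 0.012 ]), array([0.4586, 0.0435, 0.012 ])]
```

Request:
play_rows --series "-0.08 0 0 -0.09 -1;-0.08 0 0 -0.18 -1;-0.08 0 0 -0.27 -1;-0.08 0 0 -0.36 -1;-0.08 0 0 -0.45 -1;-0.08 0 0 -0.54 -1;-0.08 0 0 -0.63 -1;-0.08 0 0 -0.72 -1;-0.08 0 0 -0.81 -1;-0.08 0 0 -0.9 -1;-0.08 0 0 -1 -1;-0.08 0 0 -1 -1"

```text
clock: 13.15
tool_pos: [0.537, -0.0068, 0.1095]
ee_rot: [-3.141, -0.026, -0.0]
ft_force: [0.7, 0.0, -0.4]
grip_width: 0.0859
```

```bash
python3 -c "
from h import *
go([.535,-.03,.015],.02)"
```

```text
yaw 0.0167 row [-0.01   0.093  0.378] -0.002
```

Request:
play_rows --series "-0.01 0.05 0 0 -1;-0.01 0.093 0 0 -1;-0.01 0.093 0.1 0 -1;-0.01 0.093 0.2 0 -1;-0.01 0.093 0.3 0 -1;-0.01 0.093 0.36 0 -1;-0.01 0.093 0.4 0 -1;-0.01 0.093 0.4 0 -1;-0.01 0.05 0.4 0 -1;-0.01 0.01 0.4 0 -1;-0.01 -0.02 0.4 0 -1;-0.01 -0.02 0.4 0 -1"

```text
clock: 14.35
tool_pos: [0.5348, -0.0013, 0.0103]
ee_rot: [-3.141, -0.025, -0.002]
ft_force: [-0.4, 0.1, 0.2]
grip_width: 0.0851
```

Request:
play_rows --series "0 -0.02 0 0 -1;0 -0.04 0 0 -1;0 -0.06 0 0 -1;0 -0.08 0 0 -1;0 -0.08 0 0 -1"

```text
clock: 14.85
tool_pos: [0.5343, 0.0178, 0.0098]
ee_rot: [-3.141, -0.023, -0.001]
ft_force: [0.5, -2.1, 3.7]
grip_width: 0.0851
```

Request:
play_rows --series "0 -0.02 0 0 -1;0 -0.04 0 0 -1;0 -0.06 0 0 -1;0 -0.08 0 0 -1;0 -0.1 0 0 -1;0 -0.12 0 0 -1;0 -0.14 0 0 -1;0 -0.16 0 0 -1;0 -0.18 0 0 -1;0 -0.18 0 0 -1"

```text
clock: 15.85
tool_pos: [0.5325, 0.0615, 0.0098]
ee_rot: [3.14, 0.023, -0.004]
ft_force: [-6.3, -6.1, 6.7]
grip_width: 0.0852
```

```bash
python3 -c "
from h import *
s=state();a=snapshot('wrist');b=snapshot('scene')
cv2.imwrite('pics/w7.png',np.vstack([cv2.resize(b[140:270,80:250],(765,585))[:330+100],]))
cv2.imwrite('pics/w7.png',np.hstack([cv2.resize(b[150:260,85:235],(480,352)),cv2.resize(a,(320,352//1))[:, :]]))
print(s['tool_pos'],s['ft_force'])
"
```

```text
[0.5325 0.0615 0.0098] [-6.2623 -6.1321  6.7393]
```

View pics/w7.png

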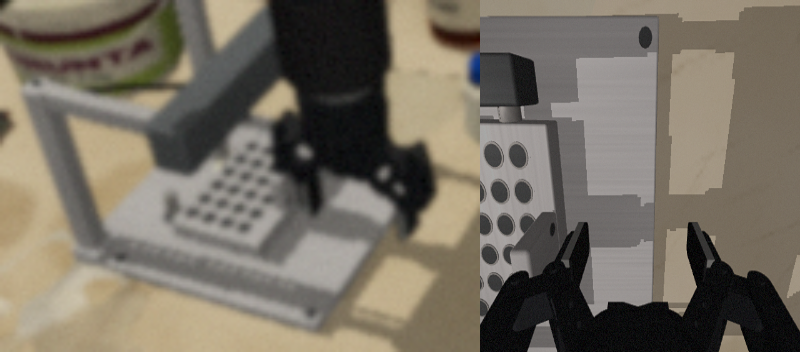

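```bash
python3 -c "
from h import *
s=state();c=cam('wrist',s)
f=lambda x,y,z:ray(c,((x-480)*1.6,y*1.0909),z)
for p in[(549,122,.03),(558,290,.03),(553,215,.03),(658,16,.012),(653,300,.012)]:print(f(*p))
a=snapshot('wrist');cv2.imwrite('pics/w8.png',a)
g=cv2.cvtColor(a,6)
"
```

```text
[0.5992 0.1246 0.03  ]
[0.4988 0.1316 0.03  ]
[0.5495 0.1288 0.03  ]
[0.6492 0.0483 0.012 ]
[0.4743 0.0444 0.012 ]
```

View pics/w8.png

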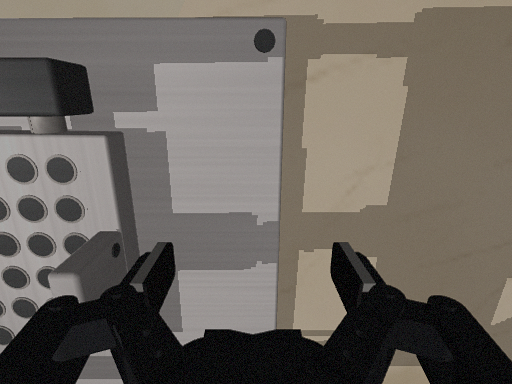

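```bash
python3 -c "
from h import *
s=state();c=cam('wrist',s)
r=lambda u,v,z=.03:ray(c,(u,v),z)
W=[r(22,168),r(61,169),r(32,208.5),r(70,209),r(41,244)];print(np.array(W))
an=lambda a,b:np.arctan2(*(b-a)[1::-1])
print('carrier x dir',an(W[1],W[0]),an(W[3],W[2]),'col',an(W[0],W[4])+np.pi/2-np.pi, an(W[1],W[3])-np.pi/2)
print('bed',an(r(284,18,.012),r(277,330,.012))-np.pi/2, an(r(283,16,.012),r(5,18,.012)))
print('button',r(47,132,.023),'far edge',r(20,133),r(110,133))
"
```

```text
[[0.5829 0.1674 0.03  ]
 [0.5826 0.1497 0.03  ]
 [0.5629 0.1676 0.03  ]
 [0.5629 0.1494 0.03  ]
 [0.5436 0.1677 0.03  ]]
carrier x dir 1.5581526026592183 1.5700910669846448 col 1.5633773241782674 -4.69951935347843
bed -4.687356934835011 1.591908528163269
button [0.5985 0.1575 0.023 ] far edge [0.5987 0.1643 0.03  ] [0.5992 0.1248 0.03  ]
```

The carrier follows the finger, with yaw within about 0.02 rad of the bed. Its far edge, at world x≈0.599, is against the button at (47,125). I'll keep pushing gently.

Request:
play_rows --series "0 -0.015 0 0 -1;0 -0.03 0 0 -1;0 -0.03 0 0 -1;0 -0.03 0 0 -1"

```text
clock: 16.4
tool_pos: [0.5321, 0.0685, 0.0099]
ee_rot: [3.139, 0.023, -0.004]
ft_force: [-7.8, -9.0, 6.8]
grip_width: 0.0853
```

Request:
play_rows --series "0 -0.008 0 0 -1;0 -0.008 0 0 -1;0 -0.008 0 0 -1"

```text
clock: 16.7
tool_pos: [0.532, 0.0689, 0.01]
ee_rot: [3.137, 0.022, -0.005]
ft_force: [-6.9, -14.3, 9.0]
grip_width: 0.0852
```

Request:
play_rows --series "0 -0.008 0 0 -1;0 -0.008 0 0 -1;0 -0.008 0 0 -1"

```text
clock: 17.0
tool_pos: [0.5321, 0.0695, 0.0104]
ee_rot: [3.135, 0.02, -0.005]
ft_force: [-6.8, -20.3, 11.1]
grip_width: 0.0854
```

```bash
cat > m.py <<'E'
from h import *
def wells(st,im,reg=(130,345,0,135)):
    c=cam('wrist',st);g=cv2.cvtColor(im,6);v0,v1,u0,u1=reg
    n,l,s,ce=cv2.connectedComponentsWithStats((cv2.GaussianBlur(g,(3,3),0)[v0:v1,u0:u1]<85).astype(np.uint8))
    o=[]
    for i in range(1,n):
        x,y,w,h,a=s[i]
        if 15<w<40 and 15<h<40 and a>.6*w*h and x>0: o.append(ce[i]+[u0,v0])
    return c,np.array(o)
if __name__=="__main__":
    import sys
    st=state();im=snapshot('wrist');cv2.imwrite(sys.argv[1],im);c,P=wells(st,im)
    W=np.array([ray(c,p,.029) for p in P]);print(st['tool_pos'],st['ft_force']);print(np.c_[P,W[:,:2]])
E
python3 m.py pics/w9.png
```

```text
[0.5321 0.0695 0.0104] [ -6.7525 -20.3331  11.0744]
[[ 24.415  168.2935   0.5824   0.1751]
 [ 64.1663 169.5551   0.582    0.157 ]
 [ 33.6331 208.1477   0.5625   0.1756]
 [ 71.609  209.1843   0.5622   0.1574]
 [ 42.0761 244.2005   0.5428   0.1761]
 [ 15.0857 276.48     0.5234   0.1947]]
```

The well grid puts the carrier yaw at about -0.04 rad relative to the bed. The near dowel touches but the far corner lags, dragged by the button. I'll back off and push the front edge on the far side of the tab.

Request:
play_rows --series "0 0.04 0 0 -1;0 0.08 0 0 -1;0 0.1 0 0 -1;0.06 0.1 0.016 0 -1;0.13 0.1 0.016 0 -1;0.13 0.1 0.016 0 -1;0.13 0.07 0.016 0 -1;0.13 0.05 0.016 0 -1;0.13 0.05 0.016 0 -1"

```text
clock: 17.95
tool_pos: [0.5656, 0.0627, 0.0056]
ee_rot: [-3.141, -0.024, -0.0]
ft_force: [0.7, -0.7, 1.1]
grip_width: 0.0857
```

Request:
play_rows --series "0 -0.01 0 0 -1;0 -0.02 0 0 -1;0 -0.03 0 0 -1;0 -0.03 0 0 -1;0 -0.03 0 0 -1"

```text
clock: 18.45
tool_pos: [0.5658, 0.0692, 0.0056]
ee_rot: [3.141, 0.022, -0.0]
ft_force: [0.2, 0.5, 1.2]
grip_width: 0.0855
```

Request:
play_rows --series "0 -0.01 0 0 -1;0 -0.02 0 0 -1;0 -0.02 0 0 -1;0 -0.02 0 0 -1"

```text
clock: 18.85
tool_pos: [0.5657, 0.0743, 0.0056]
ee_rot: [3.141, 0.023, 0.0]
ft_force: [0.5, 0.4, -0.0]
grip_width: 0.0854
```

```bash
python3 m.py pics/w10.png
```

```text
[0.5657 0.0743 0.0056] [ 0.4518  0.4166 -0.0087]
[[ 45.0307 238.1418   0.5819   0.1751]
 [ 82.6301 239.2601   0.5815   0.1569]
 [ 16.7936 271.748    0.5625   0.1937]
 [ 52.7763 272.7628   0.5622   0.1756]
 [ 88.7162 273.9703   0.5617   0.1574]]
```

View pics/w10.png

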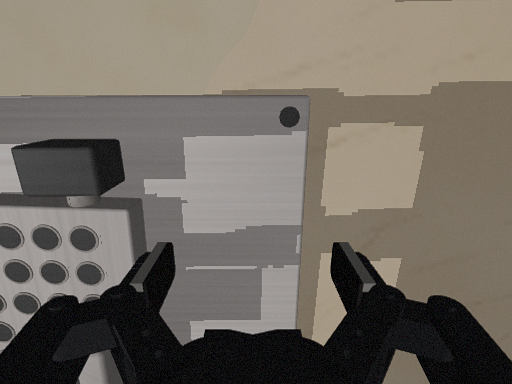

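The finger back is only now reaching the block's front face. The button at (82,200) is touching the far edge. I'll continue in small steps.

Request:
play_rows --series "0 -0.008 0 0 -1;0 -0.008 0 0 -1;0 -0.008 0 0 -1"

```text
clock: 19.2
tool_pos: [0.5657, 0.0763, 0.0056]
ee_rot: [3.141, 0.022, 0.0]
ft_force: [0.4, -0.7, -0.6]
grip_width: 0.0855
```

Request:
play_rows --series "0 -0.008 0 0 -1;0 -0.008 0 0 -1;0 -0.008 0 0 -1"

```text
clock: 19.5
tool_pos: [0.5657, 0.078, 0.0055]
ee_rot: [3.141, 0.022, -0.0]
ft_force: [0.1, -2.7, 0.5]
grip_width: 0.0855
```

Request:
play_rows --series "0 -0.008 0 0 -1;0 -0.008 0 0 -1;0 -0.008 0 0 -1"

```text
clock: 19.8
tool_pos: [0.5658, 0.0801, 0.0057]
ee_rot: [3.141, 0.022, 0.001]
ft_force: [2.8, -3.6, 0.3]
grip_width: 0.0853
```

```bash
python3 m.py pics/w11.png
```

```text
[0.5658 0.0801 0.0057] [ 2.7906 -3.5694  0.2988]
[[ 14.7368 238.8684   0.5814   0.1958]
 [ 52.0569 239.1588   0.5814   0.1776]
 [ 89.4964 239.4044   0.5816   0.1594]
 [ 24.9412 273.5749   0.5616   0.1957]
 [ 60.5737 273.7292   0.5617   0.1775]
 [ 96.3406 274.0654   0.5618   0.1593]]
```

Request:
play_rows --series "0 -0.006 0 0 -1;0 -0.006 0 0 -1;0 -0.006 0 0 -1"

```text
clock: 20.15
tool_pos: [0.5659, 0.0809, 0.0058]
ee_rot: [3.14, 0.022, 0.001]
ft_force: [2.6, -6.7, -0.2]
grip_width: 0.0852
```

Request:
play_rows --series "0 -0.006 0 0 -1;0 -0.006 0 0 -1;0 -0.006 0 0 -1"

```text
clock: 20.45
tool_pos: [0.5658, 0.0811, 0.0058]
ee_rot: [3.138, 0.021, -0.0]
ft_force: [2.7, -10.4, 0.5]
grip_width: 0.0855
```

```bash
python3 m.py pics/w12.png
```

```text
[0.5658 0.0811 0.0058] [  2.7041 -10.3734   0.4895]
[[ 52.4204 239.8052   0.5813   0.1785]
 [ 89.8124 239.6128   0.5816   0.1603]
 [ 15.0119 239.9595   0.581    0.1967]
 [ 25.6415 274.6496   0.5612   0.1964]
 [ 61.4344 274.4508   0.5615   0.1782]
 [ 97.011  274.4022   0.5617   0.1601]]
```

Yaw is now about 1.586 against the bed's 1.59, and the force shows a firm stop, so both dowels are in contact. The tool may have dragged the carrier about 1 mm off the button. I'll nudge the near end face at its front corner towards the button, with a small finger overlap that clears the bar.

Request:
play_rows --series "0 0.05 0 0 -1;0 0.1 0 0 -1;-0.15 0.1 0 0 -1;-0.3 0.1 0 0 -1;-0.45 0.1 0 0 -1;-0.47 0.1 0 0 -1;-0.47 0.05 0 0 -1;-0.47 0 0 0 -1;-0.47 -0.02 0 0 -1;-0.47 -0.03 0 0 -1;-0.47 -0.03 0 0 -1"

```text
clock: 21.6
tool_pos: [0.4481, 0.0894, 0.0052]
ee_rot: [3.141, 0.023, -0.001]
ft_force: [-0.2, -0.3, 0.4]
grip_width: 0.0849
```

```bash
python3 m.py pics/w13.png; python3 -c "
from h import *
a=cv2.imread('pics/w13.png');g=cv2.cvtColor(a,6);print(state()['grip_width'])
for v in (20,40,60):print(v,g[v,60:180:4])"
```

```text
[0.4481 0.0894 0.0052] [-0.2157 -0.2526  0.3618]
[[ 54.4908 159.8382   0.5033   0.1771]
 [ 95.7261 159.6559   0.5036   0.1589]
 [ 24.8917 201.9417   0.4832   0.195 ]
 [ 64.249  201.9378   0.4834   0.1768]
 [103.4463 201.7562   0.4838   0.1586]]
0.08539891110078804
20 [156 159 157 153 123  93  69  69  69 156 146 147 152 149 150 151 152 152
  94  66  66  69 108 108 105 108 107 105 106 109]
40 [159 159 157 157 147 117  87  70  72  70  71  70  66  70  66  66  69  73
  73  67  66  70  69 113 114 113 111 114 111 113]
60 [160 156 155 158 154 143 114  81  71  68  71  66  72  67  70  69  68  24
  33  69  69  70  61 112 114 114 112 113 115 113]
```

Request:
play_rows --series "0.01 0.005 0 0 -1;0.02 0.005 0 0 -1;0.028 0.005 0 0 -1;0.028 0.005 0 0 -1"

```text
clock: 22.05
tool_pos: [0.4553, 0.0877, 0.0055]
ee_rot: [3.141, 0.022, -0.0]
ft_force: [0.2, -0.7, -0.4]
grip_width: 0.0852
```

Request:
play_rows --series "0.006 0 0 0 -1;0.006 0 0 0 -1;0.006 0 0 0 -1"

```text
clock: 22.35
tool_pos: [0.4565, 0.0879, 0.0055]
ee_rot: [3.141, 0.022, -0.0]
ft_force: [0.3, -0.2, -0.7]
grip_width: 0.0855
```

Request:
play_rows --series "0.004 0 0 0 -1;0.004 0 0 0 -1;0.004 0 0 0 -1"

```text
clock: 22.65
tool_pos: [0.4575, 0.088, 0.0056]
ee_rot: [3.141, 0.022, 0.0]
ft_force: [0.2, 0.1, 1.3]
grip_width: 0.0854
```

Request:
play_rows --series "0.004 0 0 0 -1;0.004 0 0 0 -1;0.004 0 0 0 -1"

```text
clock: 22.95
tool_pos: [0.4578, 0.0879, 0.0055]
ee_rot: [3.141, 0.023, -0.003]
ft_force: [-5.5, 0.6, 3.5]
grip_width: 0.0854
```

Request:
play_rows --series "0.004 0 0 0 -1;0.004 0 0 0 -1;0.004 0 0 0 -1"

```text
clock: 23.25
tool_pos: [0.458, 0.0878, 0.0053]
ee_rot: [3.141, 0.023, -0.006]
ft_force: [-9.3, 0.7, 6.1]
grip_width: 0.0853
```

Request:
play_rows --series "0.004 0 0 0 -1;0.004 0 0 0 -1;0.004 0 0 0 -1"

```text
clock: 23.55
tool_pos: [0.4582, 0.0877, 0.0052]
ee_rot: [3.14, 0.024, -0.009]
ft_force: [-15.4, 0.2, 8.8]
grip_width: 0.0854
```

```bash
python3 m.py pics/w14.png
```

```text
[0.4582 0.0877 0.0052] [-15.4143   0.2455   8.7656]
[[ 44.0769 139.389    0.5223   0.1778]
 [ 15.0561 182.1323   0.5029   0.1952]
 [ 55.4    181.9386   0.5033   0.177 ]
 [ 26.5457 222.029    0.4831   0.1949]
 [ 64.9709 221.9462   0.4834   0.1767]
 [103.2924 221.8638   0.4837   0.1585]]
```

It is a hard stop on the button at 15 N and the wells did not move, so the far end was already touching. One last confirming push on the front edge, on the near side of the tab.

Request:
play_rows --series "-0.02 0 0 0 -1;-0.03 0.04 0 0 -1;-0.03 0.1 0 0 -1;0.08 0.1 0 0 -1;0.17 0.1 0 0 -1;0.17 0.1 0 0 -1;0.17 0.05 0 0 -1;0.17 0.035 0 0 -1;0.17 0.03 0 0 -1;0.17 0.03 0 0 -1"

```text
clock: 24.6
tool_pos: [0.5027, 0.0799, 0.0056]
ee_rot: [3.139, 0.023, -0.0]
ft_force: [2.4, -6.5, -1.0]
grip_width: 0.0854
```

Request:
play_rows --series "0 -0.008 0 0 -1;0 -0.008 0 0 -1;0 -0.008 0 0 -1"

```text
clock: 24.9
tool_pos: [0.5025, 0.0801, 0.0057]
ee_rot: [3.136, 0.022, -0.002]
ft_force: [2.7, -12.8, -0.3]
grip_width: 0.0852
```

Request:
play_rows --series "0 -0.008 0 0 -1;0 -0.008 0 0 -1;0 -0.008 0 0 -1"

```text
clock: 25.2
tool_pos: [0.5023, 0.0804, 0.0058]
ee_rot: [3.133, 0.021, -0.003]
ft_force: [2.7, -19.8, 1.0]
grip_width: 0.0852
```

Request:
play_rows --series "0 0.05 0 0 -1;0 0.1 0 0 -1;0.15 0.1 0 0 -1;0.25 0.1 0 0 -1;0.25 0.1 0 0 -1;0.25 0.05 0 0 -1;0.25 0.01 0 0 -1;0.25 0 0 0 -1;0.25 0 0 0 -1;0.25 -0.006 0 0 -1;0.25 -0.006 0 0 -1"

```text
clock: 26.3
tool_pos: [0.5649, 0.0815, 0.0061]
ee_rot: [3.131, 0.019, -0.003]
ft_force: [4.6, -25.8, 0.6]
grip_width: 0.0851
```

```bash
python3 m.py pics/w15.png
```

```text
[0.5649 0.0815 0.0061] [  4.6232 -25.7552   0.637 ]
[[ 14.4442 239.507    0.5808   0.1969]
 [ 52.0877 239.1682   0.5811   0.1788]
 [ 89.8676 238.8322   0.5814   0.1605]
 [ 25.3485 274.378    0.561    0.1965]
 [ 61.4144 274.0428   0.5612   0.1784]
 [ 97.2838 273.6703   0.5615   0.1602]]
```

Request:
play_rows --series "0 0.03 0 0 -1;0 0.08 0 0 -1;-0.1 0.15 0 0 -1;-0.15 0.25 -0.05 0 -1;-0.15 0.3 -0.2 0 -1;-0.15 0.3 -0.4 0 -1;-0.15 0.3 -0.6 0 -1;-0.15 0.3 -0.6 0 -1;-0.15 0.3 -0.6 0 -1"

```text
clock: 27.25
tool_pos: [0.5295, 0.0129, 0.1573]
ee_rot: [-3.139, -0.024, -0.006]
ft_force: [-0.2, 0.3, -0.9]
grip_width: 0.0856
```

Run:
```python
from h import *
st=state();im=snapshot('wrist');tp=snapshot('top');cv2.imwrite('pics/w16.png',im);c=cam('wrist',st)
print(st['tool_pos'],st['ft_force'])
# wells, any size
g=cv2.GaussianBlur(cv2.cvtColor(im,6),(3,3),0);n,l,s,ce=cv2.connectedComponentsWithStats((g[:,:200]<85).astype(np.uint8))
W=[np.r_[ce[i],ray(c,ce[i],.029)[:2]] for i in range(1,n) if 8<s[i,2]<30 and 8<s[i,3]<30 and s[i,4]>.6*s[i,2]*s[i,3]]
print(np.array(W))
# bystanders in top image: change vs start
d=cv2.absdiff(tp,cv2.imread('pics/top0.png')).max(2)
for nm,(u,v) in dict(tray=(292,215),roll=(313,162),bottle=(230,160)).items(): print(nm,(d[v-12:v+12,u-15:u+15]>40).mean())
```

```text
[0.5295 0.0129 0.1573] [-0.2409  0.3299 -0.8907]
[[ 54.63   131.13     0.5802   0.2069]
 [ 73.375  132.625    0.5791   0.1889]
 [ 91.95   134.02     0.578    0.1709]
 [110.5185 135.2315   0.5771   0.1528]
 [ 57.7526 151.1443   0.5606   0.2079]
 [ 75.8404 152.3723   0.5596   0.19  ]
 [ 94.1531 153.8061   0.5584   0.1719]
 [112.2424 155.1212   0.5574   0.154 ]
 [ 60.4945 170.3846   0.5408   0.2092]
 [ 78.1739 171.5217   0.5399   0.1913]
 [ 96.1368 172.8526   0.5387   0.1731]
 [ 63.0562 188.4831   0.5213   0.2104]
 [ 80.7381 189.7262   0.5203   0.1922]
 [ 98.0349 191.0233   0.5191   0.1743]
 [ 65.8025 205.9753   0.5018   0.2114]
 [ 82.9412 207.3765   0.5004   0.1934]
 [ 99.8721 208.3721   0.4996   0.1755]
 [ 68.1646 222.7468   0.4822   0.2127]
 [ 84.9114 224.0633   0.4809   0.1947]
 [101.8462 225.0385   0.48     0.1764]
 [118.3947 226.2895   0.4788   0.1585]]
tray 0.13055555555555556
roll 0.0
bottle 0.0
```

The well yaw in this frame (1.51) disagrees with the close-up (1.587), but the arm was still settling. I'll let it settle and compare against the bed edge in the same frame.

Request:
play_rows --series "0 0 0 0 -1;0 0 0 0 -1;0 0 0 0 -1"

```text
clock: 27.65
tool_pos: [0.5288, 0.0119, 0.1548]
ee_rot: [3.141, 0.022, -0.002]
ft_force: [0.4, -0.6, 0.5]
grip_width: 0.0851
```

Run:
```python
from h import *
st=state();im=snapshot('wrist');tp=snapshot('top');c=cam('wrist',st);cv2.imwrite('pics/w17.png',im)
print(st['tool_pos'],st['ee_rot'])
g=cv2.GaussianBlur(cv2.cvtColor(im,6),(3,3),0);n,l,s,ce=cv2.connectedComponentsWithStats((g[:,:200]<85).astype(np.uint8))
P=np.array([ce[i] for i in range(1,n) if 8<s[i,2]<30 and 8<s[i,3]<30 and s[i,4]>.6*s[i,2]*s[i,3]])
W=np.array([ray(c,p,.029)[:2] for p in P])
an=[];N=len(W)
for i in range(N):
  for j in range(N):
    d=W[j]-W[i];L=np.hypot(*d)
    if .017<L<.0187 and d[1]>abs(d[0])*3: an.append(np.arctan2(d[1],d[0]))
    if .0190<L<.0205 and -d[0]>abs(d[1])*3: an.append(np.arctan2(d[1],d[0])%(2*np.pi)-np.pi/2)
print(N,'carrier yaw',np.mean(an),np.std(an))
# line segments longer than 60 px -> bed/bar edges, on z=.012
for q in cv2.createLineSegmentDetector().detect(cv2.cvtColor(im,6))[0][:,0]:
    if np.hypot(q[2]-q[0],q[3]-q[1])>60 and max(q[0],q[2])<330 and min(q[1],q[3])<200:
        a,b=ray(c,q[:2],.012)[:2],ray(c,q[2:],.012)[:2];d=b-a
        print(q.round(),a,b,'ang mod pi/2',np.arctan2(d[1],d[0])%(np.pi/2))
m=cv2.absdiff(tp,cv2.imread('pics/top0.png')).max(2)[195:235,268:318]>40
print('tray diff px',m.sum(0))
```

```text
[0.5288 0.0119 0.1548] [ 3.141   0.0225 -0.0019]
21 carrier yaw 1.5110889116880888 0.007056074277549749
[ 26. 144.  43. 210.] [0.564  0.2477] [0.4895 0.2465] ang mod pi/2 0.015528517319008284
[128. 120.  37. 113.] [0.5902 0.1382] [0.5953 0.2292] ang mod pi/2 1.514578496724878
[222. 234. 215.  59.] [0.4619 0.0457] [0.6469 0.0485] ang mod pi/2 0.01487870780291738
[276. 229. 283.  89.] [ 0.4693 -0.0171] [ 0.6211 -0.0175] ang mod pi/2 1.5686578515243397
[234. 122. 234. 229.] [0.5894 0.0306] [0.4686 0.0315] ang mod pi/2 1.563806646353441
[137. 119. 144. 228.] [0.5905 0.1289] [0.4687 0.1361] ang mod pi/2 1.5114097671113678
[ 48.  57. 173.  56.] [0.6467 0.2067] [0.6494 0.0881] ang mod pi/2 0.022278694256832043
[218.  59. 226. 258.] [0.647  0.0457] [0.4303 0.0421] ang mod pi/2 0.01634708648257366
tray diff px [0 0 0 0 0 0 0 0 0 0 0 0 0 0 0 0 1 4 5 5 6 6 6 6 6 6 6 7 7 6 6 6 4 2 0 0 0
 0 0 0 0 0 0 0 0 0 0 0 0 0]
```

The settled frame confirms the carrier really turned to 1.511. On the retreat the finger moved sideways before it had cleared and clipped the tab. I'll repeat the far-side push and then retreat straight back.

Request:
play_rows --series "0.15 0 0.1 0 -1;0.15 0 0.3 0 -1;0.15 0 0.45 0 -1;0.15 0 0.56 0 -1;0.15 0 0.6 0 -1;0.15 0 0.6 0 -1;0.15 -0.1 0.6 0 -1;0.15 -0.18 0.6 0 -1;0.15 -0.2 0.6 0 -1;0.15 -0.22 0.6 0 -1;0.15 -0.24 0.6 0 -1;0.15 -0.24 0.6 0 -1"

```text
clock: 28.95
tool_pos: [0.566, 0.0727, 0.0061]
ee_rot: [-3.141, -0.022, -0.001]
ft_force: [0.3, -0.1, 0.2]
grip_width: 0.0856
```

Request:
play_rows --series "0 -0.01 0 0 -1;0 -0.02 0 0 -1;0 -0.03 0 0 -1;0 -0.03 0 0 -1;0 -0.03 0 0 -1"

```text
clock: 29.45
tool_pos: [0.5661, 0.0796, 0.0059]
ee_rot: [3.141, 0.022, 0.001]
ft_force: [3.1, -4.1, 0.8]
grip_width: 0.0854
```

```bash
python3 m.py pics/w18.png
```

```text
[0.5661 0.0796 0.0059] [ 3.1453 -4.1484  0.8038]
[[ 18.1932 248.401    0.5762   0.1952]
 [ 55.1194 248.898    0.5762   0.177 ]
 [ 92.0723 249.2793   0.5762   0.1587]
 [ 27.9611 282.2833   0.5564   0.1952]
 [ 63.3259 282.727    0.5564   0.1769]]
```

Request:
play_rows --series "0 -0.006 0 0 -1;0 -0.012 0 0 -1;0 -0.012 0 0 -1;0 -0.012 0 0 -1"

```text
clock: 29.9
tool_pos: [0.5661, 0.0812, 0.006]
ee_rot: [3.139, 0.021, 0.001]
ft_force: [4.0, -9.3, 0.4]
grip_width: 0.0851
```

Request:
play_rows --series "0 0.05 0 0 -1;0 0.1 0 0 -1;0 0.1 0 0 -1;-0.15 0.1 0 0 -1;-0.3 0.1 0 0 -1;-0.45 0.1 0 0 -1;-0.5 0.1 0 0 -1;-0.5 0.1 0 0 -1;-0.5 0.04 0 0 -1;-0.5 0 0 0 -1;-0.5 -0.025 0 0 -1;-0.5 -0.025 0 0 -1"

```text
clock: 31.1
tool_pos: [0.4407, 0.0881, 0.0054]
ee_rot: [3.141, 0.024, -0.001]
ft_force: [-0.2, 0.4, 0.5]
grip_width: 0.0853
```

```bash
python3 m.py pics/w19.png
```

```text
[0.4407 0.0881 0.0054] [-0.2097  0.3689  0.5359]
[[ 50.9873 155.4164   0.4977   0.177 ]
 [ 92.3021 155.3127   0.498    0.1589]
 [ 21.5289 197.8492   0.4777   0.1949]
 [ 60.8686 197.7372   0.478    0.1767]
 [100.227  197.6708   0.4783   0.1585]]
```

Request:
play_rows --series "0.02 0 0 0 -1;0.035 0 0 0 -1;0.043 0 0 0 -1;0.05 0 0 0 -1;0.056 0 0 0 -1;0.062 0 0 0 -1;0.066 0 0 0 -1;0.066 0 0 0 -1;0.066 0 0 0 -1"

```text
clock: 32.05
tool_pos: [0.4561, 0.0867, 0.0053]
ee_rot: [3.14, 0.022, -0.004]
ft_force: [-5.0, -1.8, 3.0]
grip_width: 0.0854
```

Request:
play_rows --series "0.006 0 0 0 -1;0.006 0 0 0 -1;0.006 0 0 0 -1"

```text
clock: 32.35
tool_pos: [0.4575, 0.0867, 0.0052]
ee_rot: [3.139, 0.022, -0.004]
ft_force: [-4.8, -2.0, 3.2]
grip_width: 0.0853
```

Request:
play_rows --series "0.006 0 0 0 -1;0.006 0 0 0 -1;0.006 0 0 0 -1"

```text
clock: 32.65
tool_pos: [0.4582, 0.0866, 0.0051]
ee_rot: [3.139, 0.023, -0.007]
ft_force: [-10.4, -2.2, 6.5]
grip_width: 0.0856
```

```bash
python3 m.py pics/w20.png
```

```text
[0.4582 0.0866 0.0051] [-10.3986  -2.1667   6.4999]
[[ 42.0595 139.8458   0.5222   0.1774]
 [ 54.0593 182.5711   0.5031   0.1764]
 [102.5501 222.1047   0.4837   0.1577]
 [ 25.8622 223.1044   0.4827   0.1941]
 [ 64.2719 222.5865   0.4832   0.1759]]
```

Request:
play_rows --series "-0.02 0 0 0 -1;-0.03 0 0 0 -1;-0.03 0.06 0 0 -1;-0.03 0.1 0 0 -1;-0.03 0.1 0 0 -1;0.08 0.1 0 0 -1;0.17 0.1 0 0 -1;0.17 0.1 0 0 -1;0.17 0.05 0 0 -1;0.17 0.03 0 0 -1;0.17 0.025 0 0 -1;0.17 0.025 0 0 -1"

```text
clock: 33.9
tool_pos: [0.5018, 0.0799, 0.0055]
ee_rot: [3.137, 0.022, -0.002]
ft_force: [1.4, -10.8, -0.3]
grip_width: 0.0849
```

Request:
play_rows --series "0 -0.008 0 0 -1;0 -0.008 0 0 -1;0 -0.008 0 0 -1"

```text
clock: 34.2
tool_pos: [0.5016, 0.0802, 0.0056]
ee_rot: [3.134, 0.021, -0.003]
ft_force: [2.5, -16.4, 0.5]
grip_width: 0.0855
```

Request:
play_rows --series "0 0.02 0 0 -1;0 0.05 0 0 -1;0 0.1 0 0 -1;0 0.1 0 0 -1;0 0.1 0 0 -1"

```text
clock: 34.7
tool_pos: [0.503, 0.059, 0.0057]
ee_rot: [-3.141, -0.022, -0.001]
ft_force: [0.5, 0.5, -0.7]
grip_width: 0.0853
```

```bash
python3 m.py pics/w21.png
```

```text
[0.503  0.059  0.0057] [ 0.4712  0.5088 -0.7191]
[[ 22.8732 150.3116   0.5621   0.16  ]]
```

Request:
play_rows --series "0 0.1 0 0 -1;0 0.2 0 0 -1;0 0.2 0 0 -1;0 0.2 -0.2 0 -1;0 0.2 -0.4 0 -1;0.1 0.2 -0.6 0 -1;0.1 0.2 -0.6 0 -1;0.1 0.2 -0.6 0 -1;0.1 0.2 -0.6 0 -1;0.1 0.2 -0.6 0 -1"

```text
clock: 35.75
tool_pos: [0.5277, 0.0096, 0.1538]
ee_rot: [3.141, 0.023, -0.004]
ft_force: [0.4, -0.4, -1.0]
grip_width: 0.0857
```

```bash
cat > fin.py <<'E'
from h import *
st=state();im=snapshot('wrist');tp=snapshot('top');c=cam('wrist',st);cv2.imwrite('pics/w22.png',im)
print(st['tool_pos'],st['ee_rot'],st['ft_force'])
g=cv2.GaussianBlur(cv2.cvtColor(im,6),(3,3),0);n,l,s,ce=cv2.connectedComponentsWithStats((g[:,:200]<85).astype(np.uint8))
P=np.array([ce[i] for i in range(1,n) if 8<s[i,2]<30 and 8<s[i,3]<30 and s[i,4]>.6*s[i,2]*s[i,3]])
W=np.array([ray(c,p,.029)[:2] for p in P]);an=[]
for a in W:
  for b in W:
    d=b-a;L=np.hypot(*d)
    if .017<L<.0187 and d[1]>abs(d[0])*3: an.append(np.arctan2(d[1],d[0]))
    if .0190<L<.0205 and -d[0]>abs(d[1])*3: an.append(np.arctan2(d[1],d[0])%(2*np.pi)-np.pi/2)
print(len(W),'carrier yaw',np.mean(an),np.std(an));print(W[:4])
for q in cv2.createLineSegmentDetector().detect(cv2.cvtColor(im,6))[0][:,0]:
    if np.hypot(q[2]-q[0],q[3]-q[1])>60 and max(q[0],q[2])<330 and min(q[1],q[3])<200:
        a,b=ray(c,q[:2],.012)[:2],ray(c,q[2:],.012)[:2];d=b-a
        print(q.round(),a,b,round(np.arctan2(d[1],d[0])%(np.pi/2),4))
# block right-hand edge/top, at z=.038
d=cv2.absdiff(tp,cv2.imread('pics/top0.png')).max(2)
for nm,(u,v) in dict(tray=(292,215),roll=(313,162),bottle=(230,160)).items(): print(nm,(d[v-15:v+15,u-20:u+20]>40).mean())
E
python3 fin.py
```

```text
[0.5277 0.0096 0.1538] [ 3.1409  0.0228 -0.0044] [ 0.3911 -0.3569 -0.953 ]
21 carrier yaw 1.5863478476960544 0.0066365297939401866
[[0.5807 0.2142]
 [0.5813 0.1961]
 [0.5815 0.1779]
 [0.5819 0.16  ]]
[ 20. 143.  38. 209.] [0.564  0.2506] [0.4893 0.2495] 0.0155
[116. 111.  23. 111.] [0.597  0.1469] [0.5952 0.2394] 0.0188
[221. 253. 212.  57.] [0.4362 0.0452] [0.6475 0.0484] 0.0152
[ 26. 109.  88. 109.] [0.5976 0.2364] [0.5985 0.174 ] 0.0149
[ 42.  55. 169.  54.] [0.6467 0.209 ] [0.6494 0.0889] 0.0219
[276. 198. 281.  88.] [ 0.5066 -0.0174] [ 0.6208 -0.0175] 1.57
[126. 112. 142. 226.] [0.5965 0.1369] [0.4709 0.1352] 0.0133
[232. 121. 232. 229.] [0.5893 0.0303] [0.4676 0.0313] 1.5631
[215.  57. 224. 256.] [0.6475 0.0457] [0.4328 0.0421] 0.0167
tray 0.07333333333333333
roll 0.0
bottle 0.0
```

Carrier yaw and bed yaw both measure 1.586, and the front edge sits about 90 mm from the bed's right edge, as it should when seated. I'm handing in.

```bash
python3 -c "
from h import *
print(close_job(), state()['clock'])"
```

```text
the job is handed in; nothing more can be done
the job is handed in; nothing more can be done
```

The carrier is seated under the light bar, tab to the open side, and released. I handed the job in shortly after 35.8 s on the clock; no verdict is reported.

**What I did:** I gripped the carrier by its tab, set it on the bed clear of the bar, and slid it to the end stop. The moves cannot tilt the tool, so I did not lean the gripper. Instead I pushed the carrier home with the back of an open finger, keeping the gripper's body clear of the bar.

**One mishap:** on the first retreat the finger clipped the tab. That turned the carrier by about 0.075 rad and moved it about 5 mm off the end stop. The final look showed it, so I pushed it home again and backed straight out.

**Last checks:**

| Check | Result |
|---|---|
| Carrier yaw against bed yaw | 1.586 rad for both |
| Front edge to the bed's right edge | about 90 mm, as expected when seated |
| Near dowel | firm stop at 16 N |
| Far dowel | firm stop at 9 N on the repeat (26 N before the mishap) |
| End stop | firm stop at 10 N |
| Gripper | open and clear, no contact force |
| Film roll and bottle | no change in the top view |

- **Tray:** about 7% of the pixels around it changed in the top view. I took this as the arm's shadow, since nothing went low near the tray, but I did not measure its position again.
- **Flatness:** I did not measure it separately.

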